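# Set the trimmer's stop for the next notebook cover

### The arm

A 6-joint arm with a two-finger parallel gripper is mounted at the origin on the work surface. World frame = base frame: x ahead of the robot, y to its left, z up, the work surface at z = 0. Lengths are in mm, angles in rad, forces in N, time in s.
With the tool pointing down it reaches from about 350 to 975 mm from the base axis. Payload 7.1 kg.
Tool frame: the origin (TCP) lies on the front face of the gripper's body, between the roots of the fingers; the fingertips stand 80 mm ahead of it and the grasp point (between the pads) lies 61 mm ahead of it (env.tips_ahead is the distance from the TCP to the fingertips, in mm); z points along the fingers, y is the line along which they close (so a half turn about z gives the same grasp; the last joint's range is limited). The gripper opens to 88 mm and grips with 3 to 60 N. Pads are 20 mm wide; open, the fingers measure 115 mm over their backs; the gripper's body (75 mm by 178 mm) begins 61 mm behind the grasp point.
Start: joints at [1.093, 0.423, 1.63, -0, 1.089, -0.019], TCP at [276.763, 560.364, 302.675] pointing down, gripper open.
Joint ranges: [-3, 3], [-0.9, 2.11], [0.09, 2.58], [-1.31, 4.45], [0.11, 2.69], [-2.54, 2.54]. Speed limits (rad/s): [2.39, 2.39, 3.01, 3.14, 3.14, 3.14].

### API

Orientations are given as a unit quaternion [x, y, z, w].
In Python, from station import env, set_gripper, viewer, workorder gives the robot as it stands. Calls block until the motion is done:
- env.reach(position, orientation): joint-space move of the TCP to a pose.
- env.move_l(position, rot=None, rate=150, f_stop=None): straight line of the TCP; rot=None keeps the orientation; rate is the mean speed in mm/s. With f_stop (N) it stops when the force on the tool has changed by that much, and returns True; else False.
- env.move_joints(angles): joint-space move.
- set_gripper(opening): finger opening in mm; the grip force is fixed at half the most; returns when the fingers have stopped.
- env.hold(seconds).
- env.ik(position, orientation): joint angles nearest the present ones, or None.
- env.read_state(): the state.
- viewer.camera(name): name is "side" or "top"; returns the picture (384x512x3 uint8, blue, green, red); there is no depth.
- viewer.camera_params(name): a dict with "fx", "fy", "cx", "cy" (pixels), "dist" ([k1, k2, p1, p2, k3] as OpenCV has them; the pictures are not rectified), "pose" (4x4, takes a point from camera to world coordinates). Camera axes: x right, y up, looking along -z (the intrinsics and any distortion apply to the point x, -y, -z); pixel columns grow to the right and rows downward; lengths in mm; the calibration is good to about 2 mm. A picture is of the moment at which its call begins. camera_params takes no time and is no camera call.
A pose or a line that the arm cannot do raises env.IKError and nothing moves.
- workorder.sign_off(): hands the job in; it is judged then, once.
The state is a dict: "time_s": time; "qpos": joint angles; "dq": joint speeds; "tau": joint torques, N m; "tool_pos": TCP position; "orientation": TCP orientation; "force": force on the tool from outside, world axes, zero at the start; "wrist_torque": the same for the moment, N m; "width": finger opening in mm; "grip_force": force on a finger pad.
Only numpy, scipy, OpenCV 4.12 (cv2) and the standard library are available. Lean on these libraries where they do the work, as an engineer would, in place of code of your own. Each camera call takes 0.05 s, during which the arm holds its last target. There are 200 camera calls.

### The job

The notebook cover lying on the white bed of the board trimmer is the next one to be cut: set the trimmer's stop for it. Lift the stop's cam lever to free it, slide the stop along the fence until its pointer is at the marker clip of the same colour as that cover (within the clip's width), and press the lever fully down again to lock it there. Leave the covers and everything else on the bench where they are.

Things in the scene. Friction and masses are not known exactly. Their poses are not given: they have to be found in the camera images.
- trimmer: Board trimmer with a white bed 340 x 560 mm (x, y), 24 mm above the bench. Origin: bed centre, at bench height; x points away from the robot, y along the fence (up to 9 degrees askew). Aluminium fence: x 100 to 140 mm, y -185 to 255, top 54 mm above the bench, white scale on its far half. A cutting rail with grey cutter head, up to 110 mm high, runs along x at y = -235.
- bed_place (a point): Middle of the free bed in front of the fence, on the bed's top. The cover whose centre is within 120 mm of this point is the one on the bed; the two others lie on a plywood board to the left, more than 300 mm away.
- stop (a joint): Slide of the stop along the trimmer's y axis, m: 0 with the stop at the trimmer's y = 0, growing towards +y (the robot's left), ends at -0.155 and 0.155. Free, it slides at 2 to 5 N; locked, it holds against about 20 N.
- stop_pointer (a point): Tip of the black pointer (4 mm wide) at the far side of the stop, over the scale, 57 mm above the bench. The stop is a dark steel saddle on the fence, 46 mm wide (y), 38 mm deep (x), from 27 to 82 mm above the bench; pointer, lever and saddle have the same middle in y.
- lever (a joint): Angle of the cam lever, rad: 0 = fully down, level, pointing to the robot (trimmer's -x), locked; grows as its end is lifted, to 1.35. Hinge along the trimmer's y. The cam grips the fence below about 0.55 rad and is free above. Lifting or pressing down takes up to about 10 N at the grip; the lever stays at any angle where it is left.
- lever_pivot (a point): The lever's hinge axis, in the middle of the stop, 67 mm above the bench.
- lever_grip (a point): Grip point in the lever's black handle, 70 mm from the hinge. The handle is 14 mm wide (y) and 13 mm thick and reaches from 43 to 95 mm from the hinge; with the lever down its underside is 37 mm above the bed (31 mm above a cover).
- clip_red: Red marker clip, 12 mm wide (y), 24 mm deep, on the far upper edge of the fence, fixed, top 66 mm above the bench. Origin: in the middle of its width, 38 mm above the bench; axes parallel to the trimmer's. The pointer is at the clip when its y in this frame is within 6 mm of 0. The order of the three clips along the fence changes.
- clip_blue: Blue marker clip, 12 mm wide (y), 24 mm deep, on the far upper edge of the fence, fixed, top 66 mm above the bench. Origin: in the middle of its width, 38 mm above the bench; axes parallel to the trimmer's. The pointer is at the clip when its y in this frame is within 6 mm of 0. The order of the three clips along the fence changes.
- clip_green: Green marker clip, 12 mm wide (y), 24 mm deep, on the far upper edge of the fence, fixed, top 66 mm above the bench. Origin: in the middle of its width, 38 mm above the bench; axes parallel to the trimmer's. The pointer is at the clip when its y in this frame is within 6 mm of 0. The order of the three clips along the fence changes.
- cover_red: Red notebook cover of thin board, 100 x 140 x 6 mm, lying flat, loose. Origin: centre of its underside.
- cover_blue: Blue notebook cover of thin board, 100 x 140 x 6 mm, lying flat, loose. Origin: centre of its underside.
- cover_green: Green notebook cover of thin board, 100 x 140 x 6 mm, lying flat, loose. Origin: centre of its underside.
- offcut: Wooden strip 180 x 20 x 4 mm lying on the left end of the bed. Origin: centre of its underside. A bystander.
- glue: White glue bottle, 48 mm across and 130 mm tall, on the bench. Origin: centre of its underside. A bystander.
- notebook: Finished ring notebook 105 x 150 x 26 mm. Origin: centre of its underside. A bystander.
- toy_clock: Pink toy clock 49 x 89 x 127 mm. Origin: centre of its underside. A bystander.
- screwdriver: Screwdriver 170 mm long lying on the bench. A bystander.
- tape: Yellow ring of tape, 84 mm across, 20 mm high. Origin: centre of its underside. A bystander.

How it is judged:
By the outcome, as a careful person would: the job done as asked, in the order asked, and still so for the second after the job is handed in, with the robot touching nothing.
It also fails if it takes over 42 s, if anything falls off the work surface, if the arm or the gripper's body presses on something with over 40 N, if the wrist force passes 120 N, or if a joint passes its speed limit or range.

## Working session

There is one attempt and no reset: what is moved stays moved. The work goes in short steps, each a Python script; the robot and the scene stay as the last script left them, time stands still between calls to the robot, and variables do not carry over. Pictures are saved under pics/ and viewed, at most 10 in all, crops included, and the job is handed in when it is done.

```bash
mkdir -p pics; python3 - <<'E'
from station import env, viewer
import cv2
for n in("top","side"):
    cv2.imwrite(f"pics/{n}0.png",cv2.resize(viewer.camera(n),(800,600),interpolation=cv2.INTER_CUBIC))
    print(n,viewer.camera_params(n))
print(env.read_state()["orientation"])
E
```

```text
top {'fx': 482.55600399970314, 'fy': 482.55600399970314, 'cx': 256.13066305874764, 'cy': 185.79682343593288, 'dist': array([-0.11135705,  0.        ,  0.        ,  0.        ,  0.        ]), 'pose': array([[-2.69573312e-02,  9.88519357e-01, -1.48670051e-01,
         2.39480360e+02],
       [-9.99636446e-01, -2.67361214e-02,  3.48662846e-03,
         1.68012426e+01],
       [-5.28260799e-04,  1.48709991e-01,  9.88880710e-01,
         1.53331716e+03],
       [ 0.00000000e+00,  0.00000000e+00,  0.00000000e+00,
         1.00000000e+00]])}
side {'fx': 414.86229931661967, 'fy': 414.86229931661967, 'cx': 252.56005149839802, 'cy': 194.967635204779, 'dist': array([-0.0722326,  0.       ,  0.       ,  0.       ,  0.       ]), 'pose': array([[ 9.63458216e-01,  1.80327687e-01, -1.98066128e-01,
         2.10537032e+02],
       [-2.67835898e-01,  6.58205043e-01, -7.03583722e-01,
        -9.10172673e+02],
       [ 3.49249915e-03,  7.30922737e-01,  6.82451284e-01,
         9.79553121e+02],
       [ 0.00000000e+00,  0.00000000e+00,  0.00000000e+00,
         1.00000000e+00]])}
[ 2.27400401e-01  9.73801105e-01 -6.63703194e-04 -1.59131738e-04]
```

View pics/top0.png

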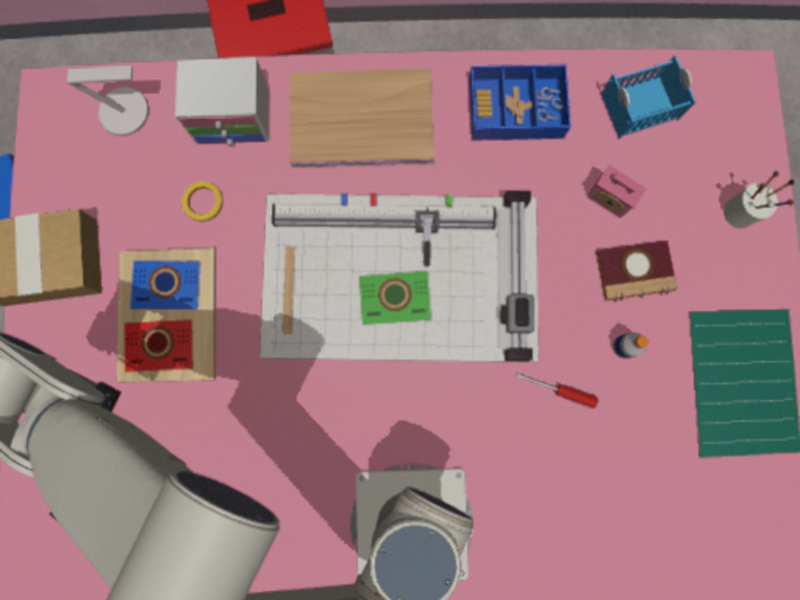

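View pics/side0.png

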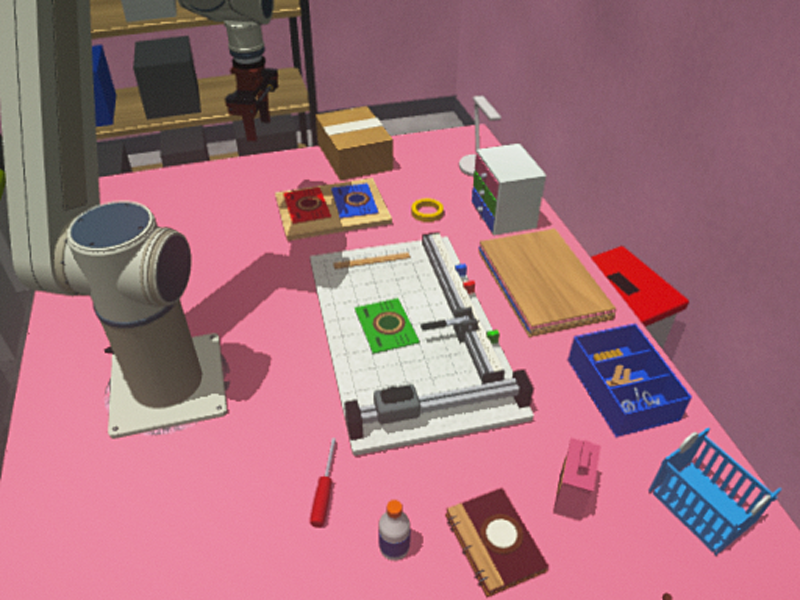

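The cover on the bed is green (top 395,297). The stop is at about (428,220) with its lever down. The green clip is at (449,200), to its right, towards -y. I'll zoom in and measure.

```bash
cat > h.py <<'E'
import numpy as np, cv2
from station import env, viewer, set_gripper, workorder
def K(p): return np.array([[p["fx"],0,p["cx"]],[0,p["fy"],p["cy"]],[0,0,1.]])
def ray(n,uv):
    p=viewer.camera_params(n); q=cv2.undistortPoints(np.float64(uv).reshape(-1,1,2),K(p),p["dist"])[:,0]
    return np.c_[q[:,0],-q[:,1],-np.ones(len(q))]@p["pose"][:3,:3].T, p["pose"][:3,3]
def at(n,uv,z):
    d,o=ray(n,uv); return o+d*((z-o[2])/d[:,2])[:,None]
def proj(n,X):
    p=viewer.camera_params(n); Y=(np.atleast_2d(X)-p["pose"][:3,3])@p["pose"][:3,:3]
    return cv2.projectPoints(Y*[1,-1,-1],np.zeros(3),np.zeros(3),K(p),p["dist"])[0][:,0]
E
python3 - <<'E'
from h import *
im=viewer.camera("top"); cv2.imwrite("pics/top_raw.png",im)
cv2.imwrite("pics/top1.png",cv2.resize(im[115:235,160:350],None,fx=4.2,fy=4.2,interpolation=cv2.INTER_CUBIC))
s=viewer.camera("side"); cv2.imwrite("pics/side_raw.png",s)
cv2.imwrite("pics/side1.png",cv2.resize(s[145:295,195:345],None,fx=4,fy=4,interpolation=cv2.INTER_CUBIC))
hsv=cv2.cvtColor(im,cv2.COLOR_BGR2HSV)
for lo,hi,nm in((50,70,"g"),(110,125,"b"),(0,4,"r"),(176,180,"r2")):
    m=cv2.inRange(hsv,(lo,120,40),(hi,255,255)); n,_,st,c=cv2.connectedComponentsWithStats(m)
    for i in range(1,n):
        if 160<c[i][0]<350 and 115<c[i][1]<235: print(nm,st[i],c[i],at("top",c[i],66))
# white bed mask quad
m=cv2.inRange(hsv,(0,0,110),(180,50,255)); 
E
```

```text
g [286 126   3   6  16] [287.     128.1875] [[640.17988663 -90.11892433  66.        ]]
g [231 175  44  32 818] [252.49877751 190.87163814] [[444.63107756  23.19871709  66.        ]]
b [219 125   3   6  15] [219.93333333 127.46666667] [[648.25361432 120.22541625  66.        ]]
r [237 125   4   6  24] [238.5 127.5] [[646.47407845  61.93853798  66.        ]]
r2 [237 124   4   1   4] [238.5 124. ] [[657.83593301  61.70526128  66.        ]]
```

View pics/top1.png

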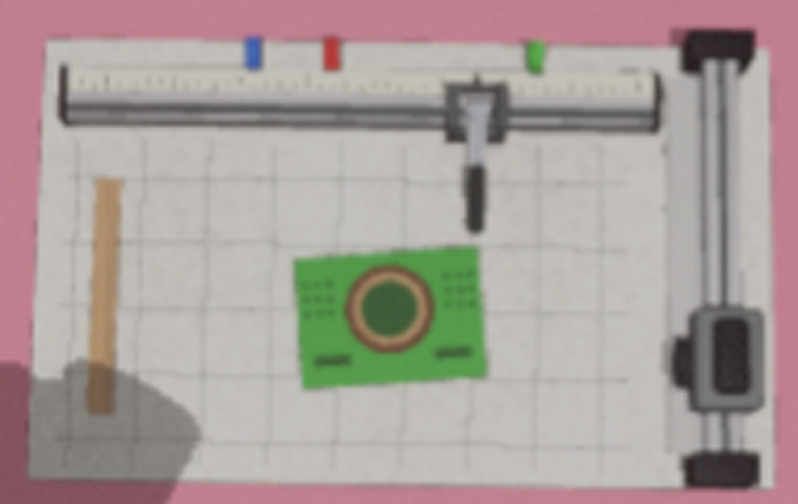

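View pics/side1.png

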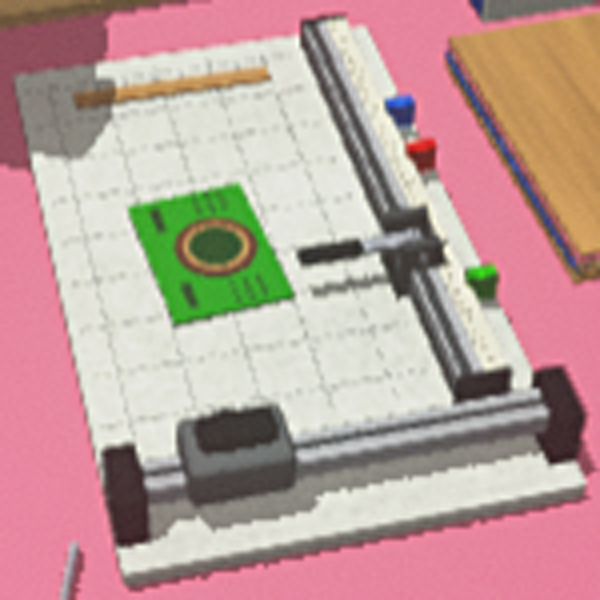

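The zoomed top view shows bed corners at (46,40), (770,48), (775,487) and (28,480). The pointer is at (476,78), the lever end at (476,232) and the green clip at (536,57). I'll fit the trimmer pose from these.

```bash
cat >> h.py <<'E'
def un(x): return (np.float64(x)+.5)/4.2-.5+[160,115]
E
python3 - <<'E'
from h import *
from scipy.optimize import least_squares
M=np.float64([[170,280,24],[170,-280,24],[-170,-280,24],[-170,280,24]])
px=un([[46,40],[770,48],[775,487],[28,480]])
def T(p,X): c,s=np.cos(p[2]),np.sin(p[2]); X=np.atleast_2d(X); return np.c_[c*X[:,0]-s*X[:,1]+p[0],s*X[:,0]+c*X[:,1]+p[1],X[:,2]]
r=least_squares(lambda p:(proj("top",T(p,M))-px).ravel(),[520,0,0])
p=r.x; print("trimmer",p,np.abs(r.fun).max())
# side corners: scale 4 crop
ps=(np.float64([[585,490],[128,585],[20,75]])+.5)/4-.5+[195,145]
print("side resid",proj("side",T(p,[[170,-280,24],[-170,-280,24],[-170,280,24]]))-ps)
def inv(W): d=W-[p[0],p[1],0]; c,s=np.cos(p[2]),np.sin(p[2]); return np.c_[c*d[:,0]+s*d[:,1],-s*d[:,0]+c*d[:,1],d[:,2]]
for nm,xy,z in(("pointer",(477,76),57),("saddleL",(446,113),82),("saddleR",(508,113),82),("leverend",(476,232),73),("lever mid",(476,200),73),("clip g",(536,57),66),("clip r",(332,54),66),("clip b",(254,54),66),("fenceL near",(64,124),54),("fenceR near",(657,130),54)):
    W=at("top",un([xy]),z); print(nm,W[0].round(1),inv(W)[0].round(1))
# side-view check
for nm,X in(("piv",(120,-62,67)),): pass
for nm,xy,z in(("clip g",(483,270),66),("clip r",(423,142),66),("leverend",(300,257),67)):
    W=at("side",(np.float64([xy])+.5)/4-.5+[195,145],z); print("side",nm,inv(W)[0].round(1))
E
```

```text
trimmer [ 4.96322727e+02  1.12219815e+01 -3.84899726e-02] 0.5402458117583819
side resid [[ 0.39336475 -2.56335252]
 [-1.75008344 -3.35366804]
 [-2.59840151 -0.77561943]]
pointer [629.  -46.7  57. ] [134.8 -52.8  57. ]
saddleL [595.  -21.9  82. ] [ 99.9 -29.3  82. ]
saddleR [593.8 -67.5  82. ] [100.5 -74.9  82. ]
leverend [507.2 -41.4  73. ] [ 12.9 -52.2  73. ]
lever mid [531.1 -42.2  73. ] [ 36.8 -52.   73. ]
clip g [640.2 -90.9  66. ] [147.7 -96.5  66. ]
clip r [646.5  61.4  66. ] [148.2  55.9  66. ]
clip b [648.2 119.7  66. ] [147.6 114.3  66. ]
fenceL near [601.6 264.2  54. ] [ 95.5 256.9  54. ]
fenceR near [ 584.8 -180.4   54. ] [  95.7 -188.    54. ]
side clip g [ 150.1 -100.3   66. ]
side clip r [152.   54.3  66. ]
side leverend [ 15.4 -55.2  67. ]
```

```bash
cat >> h.py <<'E'
from scipy.spatial.transform import Rotation as Ro
P=[496.3,11.2,-0.0385]
def W(x,y,z):
    c,s=np.cos(P[2]),np.sin(P[2]); return [c*x-s*y+P[0],s*x+c*y+P[1],z]
def quat(sgn=1):
    y=np.array([-np.sin(P[2]),np.cos(P[2]),0])*sgn; z=np.array([0,0,-1.]); return Ro.from_matrix(np.c_[np.cross(y,z),y,z]).as_quat()
PX=112.; LY=-53.
E
python3 - <<'E'
from h import *
g=W(PX-70,LY,220)
for s in(1,-1): print(s,env.ik(g,quat(s)))
s=min((1,-1),key=lambda s:np.abs(env.ik(g,quat(s))[5]))
print(s)
set_gripper(40)
env.reach(g,quat(s)); env.move_l(W(PX-70,LY,170))
st=env.read_state(); print(st["time_s"],st["tool_pos"],st["orientation"],st["force"],st["width"])
t=viewer.camera("top"); sd=viewer.camera("side")
a=cv2.resize(t[110:210,220:320],(400,400),interpolation=cv2.INTER_CUBIC); b=cv2.resize(sd[165:265,250:350],(400,400),interpolation=cv2.INTER_CUBIC)
cv2.imwrite("pics/a2.png",np.hstack([a,b]))
print(proj("side",[W(PX-70,LY,90),W(PX-95,LY,67)])); 
E
```

```text
1 [-1.02839111e-01  4.11748119e-01  1.88158200e+00 -4.44089210e-16
  8.48262538e-01 -1.63513544e+00]
-1 [-1.02839111e-01  4.11748119e-01  1.88158200e+00 -4.44089210e-16
  8.48262538e-01  1.50645722e+00]
-1
3.9167 [536.30109475 -43.04185548 169.96666565] [ 9.99821058e-01 -1.89138796e-02 -3.40728065e-04 -3.48306397e-05] [ 0.124646   -0.3964258   0.31371828] 39.762638947436926
[[277.97467092 201.74303039]
 [269.92219467 208.3191637 ]]
```

View pics/a2.png

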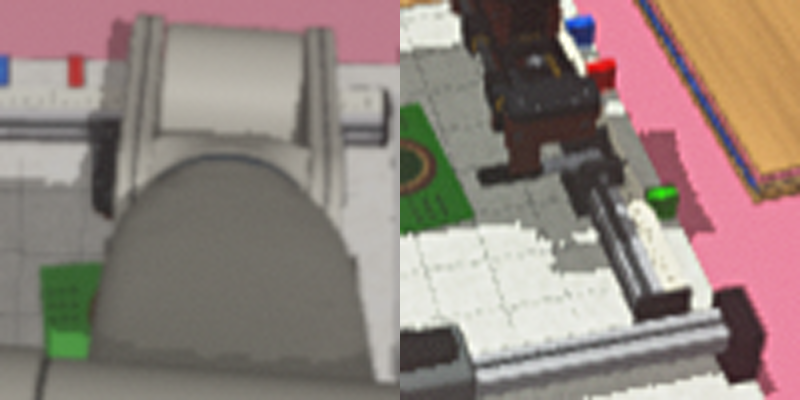

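The side crop shows the lever end at (483,177), which matches the prediction to within 1 px. The fingers are above the handle, and the top view is blocked by the arm. I'll descend and close in stages, watching the side force.

```bash
python3 - <<'E'
from h import *
print(env.move_l(W(PX-70,LY,128),rate=80,f_stop=8))
f0=np.array(env.read_state()["force"])
for w in (26,20,17,14,10):
    set_gripper(w); st=env.read_state(); f=np.array(st["force"])-f0
    print(w,st["width"],f.round(1),st["grip_force"],st["time_s"])
    if abs(f[1])>4: break
E
```

```text
False
26 25.97677455702584 [-1.3 -0.6  1.5] 0.0 5.1417
20 20.06563147191117 [-0.7 -0.5  0.9] 0.0 5.4833
17 17.07998529113506 [-0.9 -2.9  0.4] 1.334393285214901 5.7667
14 14.114296229549492 [ -2.3 -11.2   1.3] 5.14411523938179 6.0583
```

```bash
python3 - <<'E'
from h import *
set_gripper(18)
for dy in(-1.5,):
    env.move_l(W(PX-70,LY+dy,128),rate=20); print(np.array(env.read_state()["force"]).round(1))
for w in (16,15,14,8):
    set_gripper(w); st=env.read_state(); f=np.array(st["force"])
    print(w,st["width"],f.round(1),st["grip_force"],st["time_s"])
    if abs(f[1])>8: break
E
```

```text
[ 0.8  0.1 -0.3]
16 15.831146183604451 [0.3 0.9 0.1] 0.0 6.875
15 15.44233290168842 [-0.2 -0.   0.3] 0.0 7.1
14 14.19453089305704 [-0.4 -2.2 -0.3] 1.3444911525584757 7.325
8 13.541157196586834 [ 0.1 -3.5  0.2] 29.99994546175003 7.5417
```

Gripped and well centred at a trimmer y of about -54.6. Next I lift along the arc.

```bash
sed -i 's/^PX=.*/PX=112.; LY=-54.5\ndef L(a,y=LY,dz=0): return W(PX-70*np.cos(a),y,128+70*np.sin(a)+dz)/' h.py; python3 - <<'E'
from h import *
for a in np.arange(.1,1.01,.1):
    env.move_l(L(a),rate=60); st=env.read_state(); print(round(a,1),np.array(st["force"]).round(1),round(st["width"],1))
print(st["time_s"])
s=viewer.camera("side")
cv2.imwrite("pics/s3.png",cv2.resize(s[145:265,230:350],(600,600),interpolation=cv2.INTER_CUBIC))
E
```

```text
0.1 [ 0.3 -3.  -1.7] 13.9
0.2 [-1.3 -3.  -2.6] 13.9
0.3 [-4.3 -1.5 -1.1] 13.9
0.4 [-5.3  0.2  0.4] 13.9
0.5 [-5.3 -1.  -1.2] 13.3
0.6 [-5.5 -0.4  0.7] 13.6
0.7 [-5.5  0.1  3.1] 13.9
0.8 [-4.3 -0.2  2.7] 13.9
0.9 [-4.3 -0.7  2.3] 13.5
1.0 [-4.3  0.   1.1] 13.8
10.2083
```

View pics/s3.png

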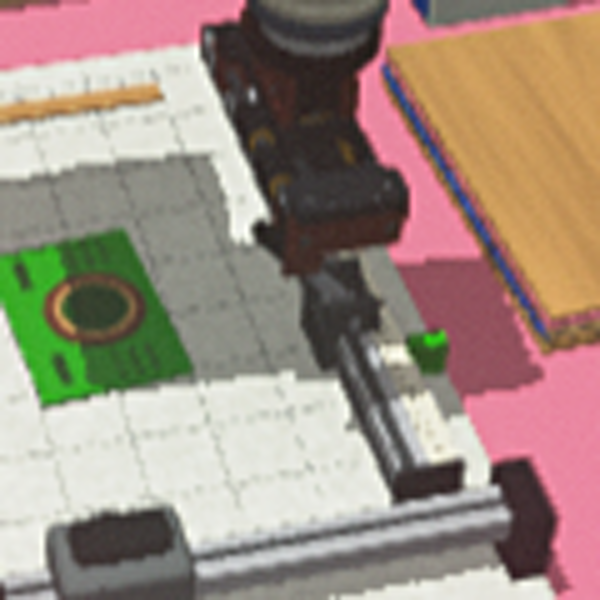

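The lever is up: its end is at (265,240), beside the fingers. Now I slide 44 mm towards -y, lower along the arc, release and press.

```bash
python3 - <<'E'
from h import *
y=LY-44
env.move_l(L(1.0,y),rate=40); st=env.read_state(); print("slid",np.array(st["force"]).round(1))
for a in [.8,.6,.4,.2,.0]:
    env.move_l(L(a,y),rate=70); st=env.read_state(); print(a,np.array(st["force"]).round(1),round(st["width"],1))
set_gripper(30)
env.move_l(L(0,y,45),rate=120)
set_gripper(0)
f0=np.array(env.read_state()["force"])
hit=env.move_l(W(PX-75,y,152),rate=30,f_stop=18); st=env.read_state(); print(hit,st["tool_pos"],(np.array(st["force"])-f0).round(1),st["time_s"])
env.hold(.2)
env.move_l(W(PX-75,y,230),rate=150)
env.move_l(W(PX-190,y+230,300),rate=250)
st=env.read_state();print(st["time_s"])
t=viewer.camera("top");s=viewer.camera("side")
cv2.imwrite("pics/t4.png",np.hstack([cv2.resize(t[110:205,220:315],(399,399),interpolation=cv2.INTER_CUBIC),cv2.resize(s[165:260,250:345],(399,399),interpolation=cv2.INTER_CUBIC)]))
E
```

```text
slid [-4.8 -0.6  3. ]
0.8 [ 2.2 -2.  -0.2] 13.8
0.6 [ 4.7 -1.9 -0.7] 13.9
0.4 [ 4.2 -2.9  0.2] 13.9
0.2 [ 5.  -1.7  1.8] 13.7
0.0 [ 4.8 -2.4  1. ] 13.6
True [529.87695968 -88.68831015 153.93968558] [-2.   0.2 11.6] 15.5417
17.6167
```

View pics/t4.png

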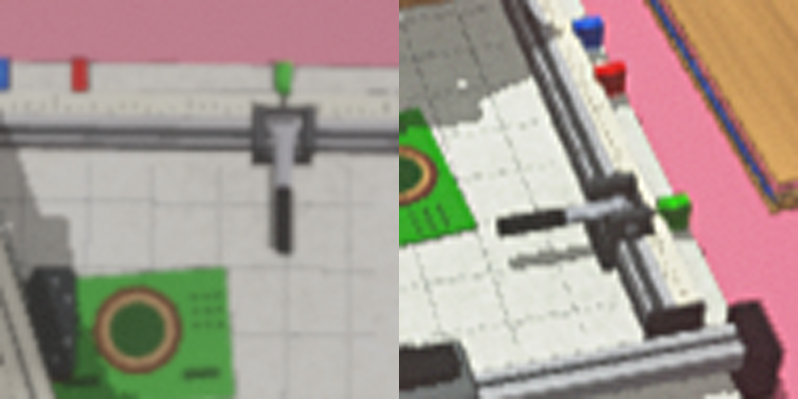

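The pointer (283,98) lines up with the green clip (284,78). The lever is level, with its top at 73.9 mm against a nominal 73.5 mm under an 18 N press. The green cover has not been moved.

```bash
python3 -c "
from station import workorder
print(workorder.sign_off())"
```

```text
the job is handed in; nothing more can be done
None
```

The trimmer's stop is set for the green cover: its pointer is at the green clip (within about 1 mm in the camera picture), the lever is pressed down and locked, and the job is handed in.

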